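Feed one lens cap from the cap magazine

ROBOT

A 6-joint arm with a two-finger parallel gripper is mounted at the origin on a cart in front of the work surface, level with it; the furniture and walls round the work are solid. World frame = base frame: x ahead of the robot, y to its left, z up, the work surface at z = 0. Lengths are in mm, angles in rad, forces in N, time in s.
With the tool pointing down it reaches from about 400 to 925 mm from the base axis. Payload 12.5 kg.
Tool frame: the origin (TCP) lies midway between the tips of the shut fingers; the grasp point (between the pads) lies 19 mm behind it (env.pinch_z is the z of the grasp point in the tool frame, in mm); z points along the fingers, y is the line along which they close (so a half turn about z gives the same grasp; the last joint's range is limited). The gripper opens to 95 mm and grips with 3 to 60 N. Pads are 20 mm wide; open, the fingers measure 119 mm over their backs; the gripper's body (75 mm by 180 mm) begins 59 mm behind the grasp point.
Start: joints at [1.073, 0.491, 1.559, -0, 1.092, -0.106], TCP at [238.643, 577.664, 214.661] pointing down, gripper open.
Joint ranges: [-3.1, 3.1], [-0.84, 2.19], [0.05, 2.79], [-1.13, 4.28], [0.06, 2.93], [-2.69, 2.69]. Speed limits (rad/s): [2.22, 2.22, 2.79, 3.14, 3.14, 3.14].

INTERFACE

Orientations are given as [roll, pitch, yaw] about the fixed x, y, z axes, in that order (R = Rz(yaw) Ry(pitch) Rx(roll)).
In Python, from cell import env, eyes gives the robot as it stands.
- The arm moves only by the shell command python3 -m inch 'ROWS'. ROWS is JSON, a list of rows, each a list of 3 entries, a list of its own where there are three numbers: the shift along the tool's x, y, z in units of 60 mm (1.0 is 60 mm), then the turn about the tool's z in units of 5 degrees (1.0 is 5 degrees), then the closure, from -1 (fully open) to 1 (shut). In form: [[[tx, ty, tz], turn, claw], ...]. A call has exactly 10 rows; each row shifts and turns the commanded pose from where the row before left it, along the tool's axes as they then stand; what a row does not reach is not made up. A row lasts 1/8 s, in which the tool goes at most 62.5 mm and 10.7 degrees, less where a joint would pass 70% of its speed; a pose out of reach is approached as far as the arm can. A call is refused whole if a number of a shift passes 1 or a number of a turn 1, either way. A call with a gripper value outside its range is refused whole. The fingers move at their own pace and stop on an object; the grip force is fixed at half the most. Time passes only in rows, so rows that do not move let the fingers close, or fill a call up. It gives the time, the measured TCP pose, the force, the opening and the grip force at its end, in the units of the state.
- env.state(): the state, without advancing time (a new reading comes with each control period).
- eyes.read_camera(name): name is "scene" or "top"; returns a dict with "pixels" (480x640x3 uint8, red, green, blue), "fx", "fy", "cx", "cy" (pixels), "extrinsics" (4x4, takes a point from world to camera coordinates). Camera axes: x right, y down, z forward; pixel columns grow to the right and rows downward; lengths in mm; the calibration is good to about 2 mm. A picture is of the moment at which its call begins. There is no depth.
- env.job_done(): hands the job in; it is judged then, once.
Trained networks look in a picture, given as the dict that the camera call returned (one of the last four; its "shot" number tells which), for a name from the list of things; names that differ only in an ending like _2 or _b are one class to them, and where a whole thing is asked for, a point or a joint stands for the part that bears it (a point fixed in the world has none). Each returns a list of dicts, best first, with "score" (0 to 1); they miss things now and then, are a little off and sometimes report something else, mostly with a low value. They report only what shows in the picture. A call takes as long as a camera call. They do not tell look-alikes from the thing itself.
- eyes.boxes_of(name, picture): "centre" ([row, column] in pixels, amid what is visible of it).
- eyes.cut_out(name, picture): "mask" (480x640 bool, what is visible of it) and "centre" ([row, column] in pixels, amid what is visible of it).
- eyes.spot_point(name, picture): "centre" ([row, column] in pixels: a listed point, or the origin of a listed thing).
The state is a dict: "t": time; "joints": joint angles; "qvel": joint speeds; "tau": joint torques, N m; "eef_pos": TCP position; "tcp_rot": TCP orientation; "ft_force": force on the tool from outside, world axes, zero at the start; "moment": the same for the moment, N m; "opening": opening from 0.0 (shut) to 1.0 (fully open); "grip_force": force on a finger pad.
Only numpy, scipy, OpenCV 4.12 (cv2) and the standard library are available. Lean on these libraries where they do the work, as an engineer would, in place of code of your own. Each camera call takes 0.05 s, during which the arm holds its last target. There are 200 camera calls.

TASK

Push the black button of the lens-cap feeder all the way in once with the fingertips and let it spring back, so that a single cap comes out on the feeder's deck. Then push that cap sideways with the fingertips, flat along the deck, into the bay on the smaller lens barrel's side of the feeder until it lies against that bay's end stop. Pick nothing up: the other caps stay in the magazine and both barrels stay standing where they are.

Things in the scene. Friction and masses are not known exactly. Their poses are not given: they have to be found in the camera images.
- feeder: hand-operated lens-cap feeder fixed to the bench: T-shaped aluminium plate on feet. Origin on the bench below the magazine's axis; x = the way caps come out (from the button to the deck, roughly to the robot's left), y = roughly towards the robot, z up. Plate top (the deck) at z = 14 mm. Narrow part x = -125 to 35 mm, 86 mm wide, with rails up to z = 32 mm; wide outfeed part after it
- stack (a point): on the deck below the centre of the magazine: four upright steel rods (6 mm thick, tops 64 mm above the bench, on a 60 mm circle) on a bridge plate 68 mm (along x) by 82 mm, top 35 mm above the bench. The caps are piled between the rods; the lowest lies on the deck under the bridge plate
- outfeed (a point): on the deck, where the centre of a cap that has come out lies (feeder frame x = 64, y = 0 mm). The open outfeed deck is x = 36 to 94 mm, y = -86 to 86 mm, flat, with 6 mm high lips: along the front (with a gap at each bay, where the outline of a cap is engraved in the deck) and one at each end, the end stops (inner faces at y = +86.5 and -86.5 mm). Half y > 0: near bay; y < 0: far bay
- plunger (a joint): the feeder's push plunger: 0 m = out, at rest; 0.070 m = fully in. Slides along the feeder's +x; a spring brings it back (2.4 N at rest, 6.6 N fully in, damped 15 N per m/s, so it follows a withdrawn finger). One full stroke pushes the lowest cap out until its centre is at about x = 64 mm
- plunger_face (a point): centre of the outer face of the plunger's upright round black button (36 mm across, faces the feeder's -x), 44 mm above the bench; moves with the plunger, from x = -118 mm at rest to -48 mm fully in (feeder frame). Fingertips that follow it in must stay more than 34 mm above the bench to pass over the rails
- cap_1: the lowest of three equal round black lens caps (49 mm across, 12 mm thick, about 20 g) in the magazine, the one that comes out. Origin at the centre of its underside
- cap_2: the second cap, on top of the first; it drops into the lowest place when the plunger has come back. Origin as cap_1
- cap_3: the top cap. Origin as cap_1
- bay_near (a point): on the deck: where the centre of a cap lies when it is in the near bay (the one nearer the robot) against its end stop (feeder frame x = 64, y = +62 mm)
- bay_far (a point): the same in the far bay (feeder frame x = 64, y = -62 mm)
- barrel_small: the smaller black lens barrel, 55 mm across, 48 mm high, loose, standing on the bench on one side of the feeder's narrow part, behind the near bay or behind the far bay (differs from start to start). Origin at the centre of its underside
- barrel_large: the larger black lens barrel, 65 mm across, 62 mm high, loose, standing on the other side of the narrow part, behind the other bay. Origin as the small one
There are look-alikes about, which are no part of the job. Leave any orange or yellow look-alike of the cap_3 alone. Leave any white look-alike of the barrel_large alone.

How it is judged:
By the outcome, as a careful person would: the job done as asked, in the order asked, and still so for the second after the job is handed in, with the robot touching nothing.
It also fails if it takes over 43 s, if anything falls off the work surface, if the arm or the gripper's body presses on something with over 40 N, if the wrist force passes 120 N, or if a joint passes its speed limit or range.

## Working session

There is one attempt and no reset: what is moved stays moved. The work goes in short steps, Python scripts to look and compute and a shell command to move; the robot and the scene stay as the last step left them, time stands still between calls to the robot, and variables do not carry over. Pictures are saved under pics/ and viewed, at most 10 in all, crops included, and the job is handed in when it is done.

```bash
ls; mkdir -p pics; cat > h.py <<'E'
import numpy as np, cv2
from cell import env, eyes
def ray(p,rc):
    E=np.array(p["extrinsics"]);R,t=E[:3,:3],E[:3,3]
    d=R.T@np.array([(rc[1]-p["cx"])/p["fx"],(rc[0]-p["cy"])/p["fy"],1]); return -R.T@t,d
def at_z(p,rc,z):
    o,d=ray(p,rc); return o+d*(z-o[2])/d[2]
def proj(p,X):
    E=np.array(p["extrinsics"]);c=E[:3,:3]@np.array(X)+E[:3,3]
    return [p["fy"]*c[1]/c[2]+p["cy"],p["fx"]*c[0]/c[2]+p["cx"]]
E
python3 - <<'E'
from h import *
s=env.state();print({k:np.round(s[k],3) for k in("t","eef_pos","tcp_rot","ft_force","opening")})
Z=dict(stack=14,outfeed=14,plunger_face=44,bay_near=14,bay_far=14,barrel_small=0,barrel_large=0,cap_1=14,feeder=0)
for c in("top","scene"):
    p=eyes.read_camera(c);cv2.imwrite(f"pics/{c}0.png",p["pixels"][:,:,::-1])
    print(c,np.round(ray(p,[240,320])[0]))
    for n,z in Z.items():
        for r in eyes.spot_point(n,p)[:3]: print(n,round(r["score"],2),np.round(r["centre"]),np.round(at_z(p,r["centre"],z),1))
E
```

```text
pics
{'t': np.float64(0.0), 'eef_pos': array([238.517, 577.429, 214.053]), 'tcp_rot': array([-3.14, -0.  ,  2.75]), 'ft_force': array([-0.251,  0.276,  0.158]), 'opening': np.float64(1.003)}
top [350.  22. 907.]
stack 0.83 [248. 237.] [509.1 153.5  14. ]
outfeed 0.75 [251. 203.] [504.7 215.3  14. ]
plunger_face 0.91 [236. 302.] [521.9  37.9  44. ]
bay_near 0.77 [286. 203.] [443.6 213.9  14. ]
bay_far 0.59 [218. 196.] [565.3 229.   14. ]
barrel_small 0.79 [305. 263.] [406.9 109.4   0. ]
barrel_large 0.85 [191. 253.] [618.  127.3   0. ]
barrel_large 0.73 [229. 416.] [ 537.4 -170.7    0. ]
cap_1 0.71 [187. 315.] [617.7  12.   14. ]
cap_1 0.69 [245. 236.] [514.2 156.3  14. ]
cap_1 0.55 [306. 325.] [4.024e+02 1.000e-01 1.400e+01]
feeder 0.8 [254. 238.] [500.7 154.3   0. ]
scene [  64. -341.  771.]
stack 0.81 [227. 245.] [505.6 155.7  14. ]
outfeed 0.66 [214. 215.] [497.6 215.9  14. ]
outfeed 0.24 [238. 194.] [437.1 208.   14. ]
plunger_face 0.78 [243. 307.] [520.6  32.9  44. ]
plunger_face 0.51 [226. 244.] [488.3 136.9  44. ]
bay_near 0.86 [238. 193.] [436.2 209.   14. ]
bay_far 0.58 [191. 236.] [560.2 223.7  14. ]
barrel_small 0.58 [284. 229.] [407.9 105.    0. ]
barrel_large 0.88 [319. 418.] [ 531.  -170.8    0. ]
barrel_large 0.76 [201. 293.] [611.5 135.    0. ]
cap_1 0.92 [326. 274.] [385.6  -8.5  14. ]
cap_1 0.83 [232. 357.] [608.6  -3.8  14. ]
cap_1 0.62 [219. 246.] [520.1 165.7  14. ]
feeder 0.66 [232. 246.] [505.8 154.7   0. ]
```

View pics/top0.png

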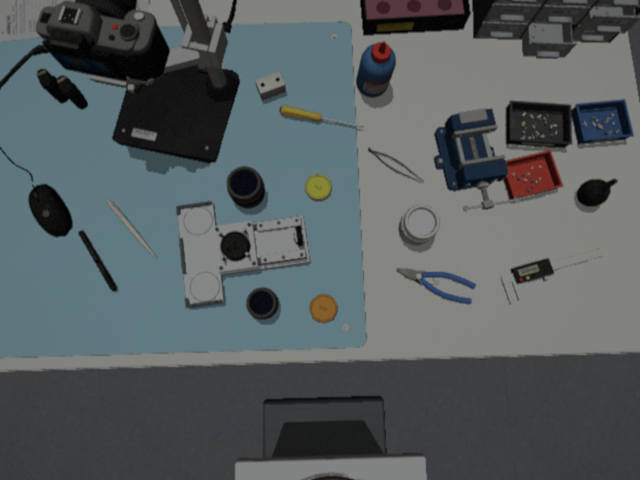

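View pics/scene0.png

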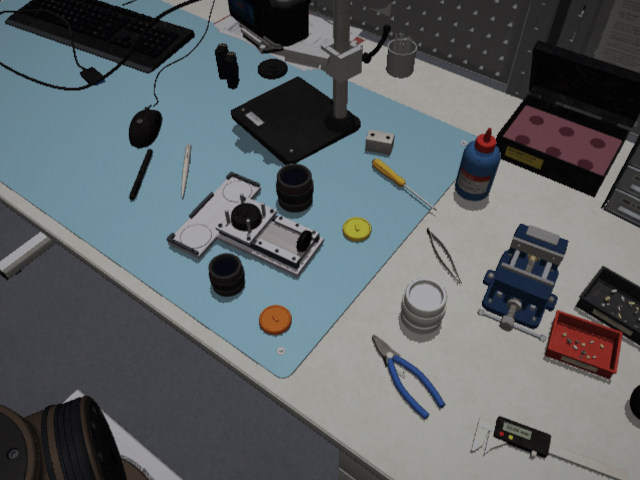

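The top view shows the small barrel at (305,263), on the robot's side, so the target is the near bay. The large barrel is at (187,245), and the button is at (236,300). Next I fit the feeder pose.

```bash
cat > fit.py <<'E'
from h import *
from scipy.optimize import least_squares
F=dict(stack=[0,0,14],outfeed=[64,0,14],plunger_face=[-118,0,44],bay_near=[64,62,14],bay_far=[64,-62,14],feeder=[0,0,0])
obs=[]
for c in("top","scene","top","scene"):
    p=eyes.read_camera(c)
    for n in F:
        r=eyes.spot_point(n,p)
        if r and r[0]["score"]>.4: obs.append((p,n,r[0]["centre"],c))
def W(v,X):
    c,s=np.cos(v[2]),np.sin(v[2]); return np.array([v[0]+c*X[0]-s*X[1],v[1]+s*X[0]+c*X[1],X[2]])
f=lambda v:np.concatenate([np.subtract(proj(p,W(v,F[n])),o) for p,n,o,_ in obs])
s=least_squares(f,[507,154,1.69],loss="soft_l1",f_scale=1);v=s.x
print("feeder",v);
for (p,n,o,c),e in zip(obs,f(v).reshape(-1,2)):print(c,n,np.round(e,1))
np.save("v.npy",v)
for X in ([-150,0,42],[-130,0,42],[-60,0,42],[64,-45,18],[64,31,18]):print(X,np.round(W(v,X),1))
for c in("top","scene"):
    p=eyes.read_camera(c);im=p["pixels"][:,:,::-1].copy()
    im=cv2.resize(im,None,fx=4,fy=4,interpolation=cv2.INTER_CUBIC)
    def P(X):q=proj(p,W(v,X));return int(q[1]*4+2),int(q[0]*4+2)
    for b in([64,62,14],[64,-62,14]):
        pts=[P([b[0]+24.5*np.cos(a),b[1]+24.5*np.sin(a),14]) for a in np.linspace(0,6.28,40)]
        cv2.polylines(im,[np.array(pts)],True,(0,0,255),1)
    pts=[P([-118,18*np.cos(a),44+18*np.sin(a)]) for a in np.linspace(0,6.28,40)]
    cv2.polylines(im,[np.array(pts)],True,(0,255,0),1)
    pts=[P(X) for X in([-125,-43,14],[35,-43,14],[35,43,14],[-125,43,14])];cv2.polylines(im,[np.array(pts)],True,(255,0,255),1)
    for a in(45,135,225,315):
        pass
    cx,cy=P([0,0,14]);cv2.imwrite(f"pics/{c}1.png",im[cy-260:cy+260,cx-350:cx+350])
E
python3 fit.py; cd pics; python3 -c "
import cv2,numpy as np
a=[cv2.imread(f'{c}1.png') for c in('top','scene')]
print([x.shape for x in a])
cv2.imwrite('both1.png',cv2.resize(np.vstack(a),(404*1,600)) )"
```

```text
feeder [510.17006394 154.27748273   1.6998284 ]
top stack [ 0.5 -0.7]
top outfeed [ 0.5 -5.2]
top plunger_face [-0.2 -3. ]
top bay_near [2.1 3.4]
top bay_far [-0.1  0.6]
top feeder [0.4 2.6]
scene stack [0.3 0.2]
scene outfeed [-2.  -1.1]
scene plunger_face [-3.7 -0.8]
scene bay_near [-1.   1.4]
scene feeder [-1.6 -1.5]
top stack [ 0.  -1.9]
top outfeed [0.4 0.8]
top plunger_face [0.6 0.5]
top bay_near [-0.4  0.1]
top bay_far [-2.   0.3]
top feeder [0.3 2.9]
scene outfeed [ 0.9 -0.9]
scene plunger_face [-2.4 -0. ]
scene bay_near [-2.8  0.1]
scene bay_far [2.3 3. ]
scene feeder [2.1 2.3]
[-150, 0, 42] [529.5   5.5  42. ]
[-130, 0, 42] [526.9  25.4  42. ]
[-60, 0, 42] [517.9  94.8  42. ]
[64, -45, 18] [546.6 223.5  18. ]
[64, 31, 18] [471.2 213.8  18. ]
[(520, 700, 3), (520, 700, 3)]
```

View pics/top1.png

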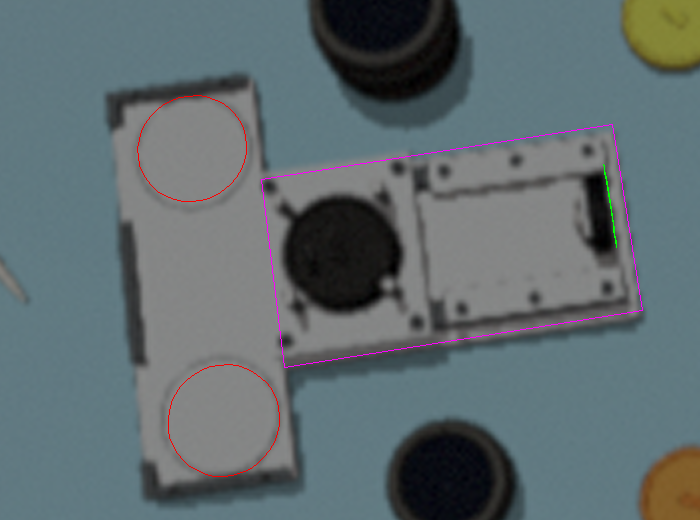

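The overlay matches to about 2 mm. I'll shut the fingers, turn 30° and travel to the staging point behind the button.

```bash
python3 -m inch '[[[0,0,0],-1,1],[[0,0,0],-1,1],[[0,0,0],-1,1],[[0,0,0],-1,1],[[0,0,0],-1,1],[[0,0,0],-1,1],[[-0.2,-0.5,0],0,1],[[-0.2,-0.7,0],0,1],[[-0.2,-0.7,0],0,1],[[-0.3,-0.7,0],0,1]]'; python3 -m inch '[[[-0.3,-0.8,0],0,1],[[-0.3,-0.8,0],0,1],[[-0.3,-0.8,0],0,1],[[-0.3,-0.8,0],0,1],[[-0.3,-0.8,0],0,1],[[-0.3,-0.8,0],0,1],[[-0.3,-0.8,0],0,1],[[-0.3,-0.8,0],0,1],[[-0.2,-0.8,0],0,1],[[0,-0.3,0],0,1]]'
cat > go.py <<'E'
# feeder-frame TCP pose, and shift to a target in tool units
import sys;from h import *
from scipy.spatial.transform import Rotation as Ro
v=np.load("v.npy");s=env.state();R=Ro.from_euler("xyz",s["tcp_rot"]).as_matrix()
c,n=np.cos(v[2]),np.sin(v[2]);A=np.array([[c,-n,0],[n,c,0],[0,0,1]]);o=np.array([v[0],v[1],0])
print("t",s["t"],"feeder pos",np.round(A.T@(s["eef_pos"]-o),1),"F",np.round(A.T@s["ft_force"],1),"yaw err deg",np.degrees(np.arctan2(*(A.T@R[:,1])[[1,0]])),"open",s["opening"])
for a in sys.argv[1:]:
    print(a,np.round(R.T@(A@np.array(eval(a))+o-s["eef_pos"])/60,3))
E
python3 go.py [-150,0,42] [-52,0,42]
```

```text
t: 3.75
eef_pos: [312.9, 428.9, 214.8]
tcp_rot: [3.141, 0.0, -3.009]
ft_force: [0.8, -0.2, 0.1]
opening: 0.025
grip_force: 0.0
t: 5.0
eef_pos: [527.1, 2.4, 214.5]
tcp_rot: [-3.142, 0.0, -3.012]
ft_force: [-0.4, 1.5, 0.5]
opening: 0.006
grip_force: 0.0
t 5.0 feeder pos [-152.8    2.7  214.5] F [1.6 0.2 0.5] yaw err deg 0.030867250975315848 open 0.005805026318493961
[-150,0,42] [-0.045  0.047  2.874]
[-52,0,42] [-0.046  1.68   2.874]
```

```bash
python3 -m inch '[[[-0.05,0,0.4],0,1],[[0,0,0.5],0,1],[[0,0,0.5],0,1],[[0,0,0.5],0,1],[[0,0,0.5],0,1],[[0,0,0.3],0,1],[[0,0,0.17],0,1],[[0,0.1,0],0,1],[[0,0.1,0],0,1],[[0,0,0],0,1]]'; python3 go.py [-128,0,42]  [-60,0,42]
python3 - <<'E'
from h import *
im=[]
for c in("top","scene"):
    p=eyes.read_camera(c);q=proj(p,[525,40,42]);r,k=int(q[0]),int(q[1])
    im.append(cv2.resize(p["pixels"][r-60:r+60,k-80:k+80,::-1],(400,300),interpolation=cv2.INTER_CUBIC))
cv2.imwrite("pics/stage.png",np.hstack(im))
E
```

```text
t: 6.25
eef_pos: [528.1, 17.4, 43.1]
tcp_rot: [-3.141, 0.001, -3.009]
ft_force: [0.7, 0.0, -0.4]
opening: 0.005
grip_force: 0.0
t 6.25 feeder pos [-1.381e+02 -1.000e-01  4.310e+01] F [-0.1 -0.7 -0.4] yaw err deg 0.20423214747495294 open 0.005453721703831873
[-128,0,42] [0.002 0.168 0.019]
[-60,0,42] [-0.002  1.301  0.019]
```

View pics/stage.png

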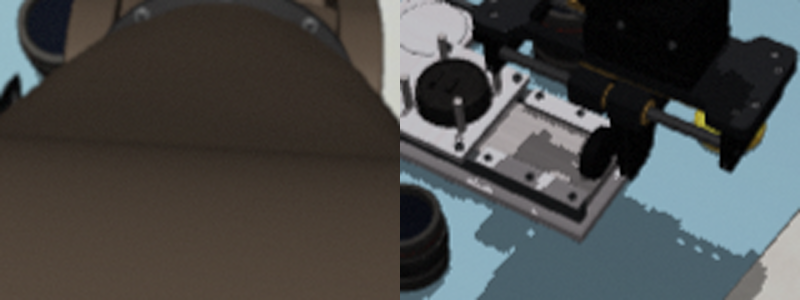

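The scene crop shows the fingertips (640,150 in the crop) right behind the button (600,150), with clear space. Pushing slowly.

```bash
python3 -m inch '[[[0,0.1,0],0,1],[[0,0.12,0],0,1],[[0,0.12,0],0,1],[[0,0.12,0],0,1],[[0,0.12,0],0,1],[[0,0.12,0],0,1],[[0,0.12,0],0,1],[[0,0.12,0],0,1],[[0,0.1,0],0,1],[[0,0,0],0,1]]'; python3 go.py [-60,0,42]
```

```text
t: 7.6
eef_pos: [520.3, 79.1, 42.5]
tcp_rot: [-3.141, 0.002, -3.009]
ft_force: [3.5, -4.7, -0.6]
opening: 0.003
grip_force: 2.5
t 7.6 feeder pos [-75.8  -0.4  42.5] F [-5.1 -2.9 -0.6] yaw err deg 0.1865673128393685 open 0.003069928559314183
[-60,0,42] [0.006 0.264 0.009]
```

```bash
python3 -m inch '[[[0,0.08,0],0,1],[[0,0.07,0],0,1],[[0,0.05,0],0,1],[[0,0.03,0],0,1],[[0,0,0],0,1],[[0,0,0],0,1],[[0,0,0],0,1],[[0,0,0],0,1],[[0,0,0],0,1],[[0,0,0],0,1]]'; python3 go.py [-60,0,42]
```

```text
t: 8.85
eef_pos: [518.8, 92.4, 42.6]
tcp_rot: [-3.141, 0.002, -3.01]
ft_force: [3.9, -4.6, -1.9]
opening: 0.004
grip_force: 2.9
t 8.85 feeder pos [-62.4  -0.6  42.6] F [-5.  -3.2 -1.9] yaw err deg 0.16154466019979635 open 0.004328953456605233
[-60,0,42] [0.01  0.041 0.009]
```

```bash
python3 -m inch '[[[0,0.03,0],0,1],[[0,0.02,0],0,1],[[0,0,0],0,1],[[0,0,0],0,1],[[0,0,0],0,1],[[0,0,0],0,1],[[0,0,0],0,1],[[0,0,0],0,1],[[0,0,0],0,1],[[0,0,0],0,1]]'; python3 go.py
python3 - <<'E'
from h import *
im=[]
for c in("scene",):
    p=eyes.read_camera(c);q=proj(p,[510,154,20]);r,k=int(q[0]),int(q[1])
    cv2.imwrite("pics/push.png",cv2.resize(p["pixels"][r-75:r+75,k-100:k+100,::-1],(800,600),interpolation=cv2.INTER_CUBIC))
E
```

```text
t: 10.1
eef_pos: [518.4, 95.4, 42.6]
tcp_rot: [-3.141, 0.002, -3.01]
ft_force: [5.9, -6.1, -1.5]
opening: 0.003
grip_force: 3.0
t 10.1 feeder pos [-59.5  -0.6  42.6] F [-6.8 -5.1 -1.5] yaw err deg 0.15796626843642014 open 0.0025796930300663237
```

View pics/push.png

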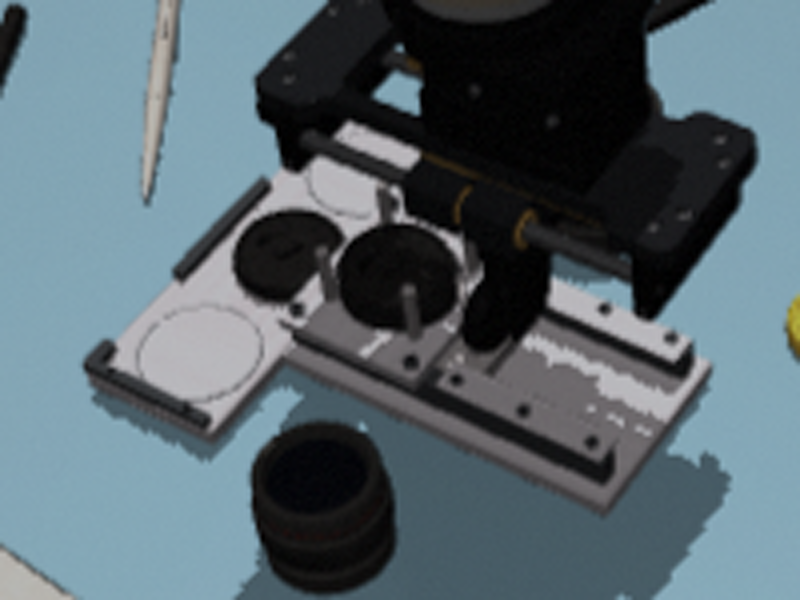

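The cap is out on the deck (crop 287,255). A little more push will confirm the hard stop.

```bash
python3 -m inch '[[[0,0.03,0],0,1],[[0,0.02,0],0,1],[[0,0,0],0,1],[[0,0,0],0,1],[[0,0,0],0,1],[[0,0,0],0,1],[[0,0,0],0,1],[[0,0,0],0,1],[[0,0,0],0,1],[[0,0,0],0,1]]'; python3 go.py
```

```text
t: 11.4
eef_pos: [518.1, 98.3, 42.6]
tcp_rot: [-3.141, 0.002, -3.01]
ft_force: [5.3, -5.2, -0.4]
opening: 0.006
grip_force: 3.1
t 11.4 feeder pos [-56.5  -0.7  42.6] F [-5.9 -4.5 -0.4] yaw err deg 0.15952441736256714 open 0.005690018118476415
```

```bash
python3 -m inch '[[[0,0.03,0],0,1],[[0,0.03,0],0,1],[[0,0,0],0,1],[[0,0,0],0,1],[[0,0,0],0,1],[[0,0,0],0,1],[[0,0,0],0,1],[[0,0,0],0,1],[[0,0,0],0,1],[[0,0,0],0,1]]'; python3 go.py
```

```text
t: 12.65
eef_pos: [518.1, 99.3, 42.6]
tcp_rot: [-3.138, 0.002, -3.009]
ft_force: [7.2, -31.5, -2.0]
opening: 0.006
grip_force: 16.3
t 12.65 feeder pos [-55.5  -0.8  42.6] F [-32.2  -3.1  -2. ] yaw err deg 0.19241025306888368 open 0.005769303501659192
```

Hard stop felt (32 N). Withdrawing, then up.

```bash
python3 -m inch '[[[0,-0.2,0],0,1],[[0,-0.2,0],0,1],[[0,-0.2,0],0,1],[[0,-0.25,0],0,1],[[0,-0.25,0],0,1],[[0,-0.25,0],0,1],[[0,-0.25,0],0,1],[[0,-0.2,0],0,1],[[0,0,-0.3],0,1],[[0,0,-0.5],0,1]]'; python3 -m inch '[[[0,0,-0.7],0,0.5],[[0,0,-0.5],0,0.5],[[-0.1,0.3,0],0,0.5],[[-0.1,0.6,0],0,0.5],[[-0.1,0.7,0],0,0.5],[[-0.1,0.7,0],0,0.5],[[-0.1,0.7,0],0,0.5],[[-0.1,0.5,0],0,0.5],[[-0.1,0.1,0],0,0.5],[[0,0,0],0,0.5]]'; python3 go.py [64,-48,18] [64,-31,18] [64,31,18]
python3 - <<'E'
from h import *
v=np.load("v.npy");c,n=np.cos(v[2]),np.sin(v[2])
p=eyes.read_camera("scene")
for nm in("cap_1","bay_near","bay_far","plunger_face"):
  for r in eyes.spot_point(nm,p)[:4]:
    X=at_z(p,r["centre"],44 if nm=="plunger_face" else 14)[:2]-v[:2];print(nm,round(r["score"],2),np.round([c*X[0]+n*X[1],-n*X[0]+c*X[1]],1))
q=proj(p,[510,154,20]);r,k=int(q[0]),int(q[1])
cv2.imwrite("pics/over.png",cv2.resize(p["pixels"][r-75:r+75,k-100:k+100,::-1],(800,600),interpolation=cv2.INTER_CUBIC))
E
```

```text
t: 13.9
eef_pos: [530.3, -5.7, 90.2]
tcp_rot: [3.141, -0.002, -3.01]
ft_force: [0.6, -0.6, -0.5]
opening: 0.0
grip_force: 0.0
t: 15.15
eef_pos: [544.0, 214.5, 161.6]
tcp_rot: [-3.141, -0.001, -3.009]
ft_force: [-0.3, -0.1, -0.9]
opening: 0.25
grip_force: 0.0
t 15.15 feeder pos [ 55.3 -41.3 161.6] F [-0.1  0.3 -0.9] yaw err deg 0.19842243227426223 open 0.25031929331586306
[64,-48,18] [-0.115  0.144  2.392]
[64,-31,18] [0.168 0.145 2.393]
[64,31,18] [1.202 0.149 2.394]
cap_1 0.97 [-141.7  136.7]
cap_1 0.86 [-167.8  -86. ]
cap_1 0.79 [-0.8 -3.6]
bay_near 0.82 [64.9 62.3]
bay_near 0.48 [-0.2 -2.7]
bay_far 0.77 [ 66.4 -64.7]
plunger_face 0.8 [-123.1    7.1]
```

View pics/over.png

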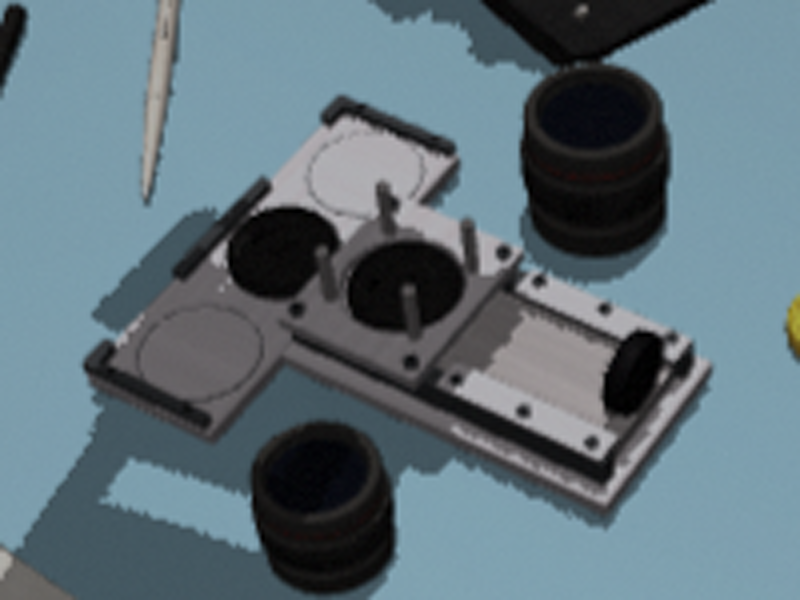

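Cap out (crop 283,252), the magazine has dropped one, and the plunger is back. Next I descend beside the cap on the far side with the fingers 24 mm apart.

```bash
python3 -m inch '[[[-0.1,0.14,0],0,0.5],[[0,0,0.4],0,0.5],[[0,0,0.5],0,0.5],[[0,0,0.5],0,0.5],[[0,0,0.4],0,0.5],[[0,0,0.3],0,0.5],[[0,0,0.15],0,0.5],[[0,0,0.08],0,0.5],[[0,0,0.05],0,0.5],[[0,0,0],0,0.5]]'; python3 go.py [64,-31,18] [64,30,18]
```

```text
t: 16.65
eef_pos: [549.0, 223.6, 20.0]
tcp_rot: [3.141, 0.001, -3.01]
ft_force: [-0.0, 0.2, -0.3]
opening: 0.245
grip_force: 0.0
t 16.65 feeder pos [ 63.8 -47.5  20. ] F [ 0.2  0.  -0.3] yaw err deg 0.15624091748629265 open 0.24476204715168645
[64,-31,18] [0.274 0.005 0.032]
[64,30,18] [1.291 0.007 0.032]
```

```bash
python3 -m inch '[[[0.1,0,0.02],0,0.5],[[0.1,0,0],0,0.5],[[0.1,0,0],0,0.5],[[0.1,0,0],0,0.5],[[0.1,0,0],0,0.5],[[0.1,0,0],0,0.5],[[0.1,0,0],0,0.5],[[0.1,0,0],0,0.5],[[0.1,0,0],0,0.5],[[0.1,0,0],0,0.5]]'; python3 -m inch '[[[0.08,0,0],0,0.5],[[0.06,0,0],0,0.5],[[0.04,0,0],0,0.5],[[0.02,0,0],0,0.5],[[0,0,0],0,0.5],[[0,0,0],0,0.5],[[0,0,0],0,0.5],[[0,0,0],0,0.5],[[0,0,0],0,0.5],[[0,0,0],0,0.5]]'; python3 go.py [64,31,18]
python3 - <<'E'
from h import *
p=eyes.read_camera("scene")
q=proj(p,[490,184,20]);r,k=int(q[0]),int(q[1])
cv2.imwrite("pics/bay.png",cv2.resize(p["pixels"][r-60:r+60,k-80:k+80,::-1],(800,600),interpolation=cv2.INTER_CUBIC))
E
```

```text
t: 17.9
eef_pos: [489.0, 215.6, 18.5]
tcp_rot: [3.142, 0.0, -3.01]
ft_force: [0.5, -0.3, -0.1]
opening: 0.25
grip_force: 0.1
t: 19.15
eef_pos: [477.5, 214.1, 18.5]
tcp_rot: [3.142, 0.0, -3.01]
ft_force: [-1.1, -1.2, -0.1]
opening: 0.253
grip_force: 0.0
t 19.15 feeder pos [63.6 24.7 18.5] F [-1.   1.3 -0.1] yaw err deg 0.16158957778726657 open 0.2533914669823396
[64,31,18] [0.106 0.008 0.007]
```

View pics/bay.png

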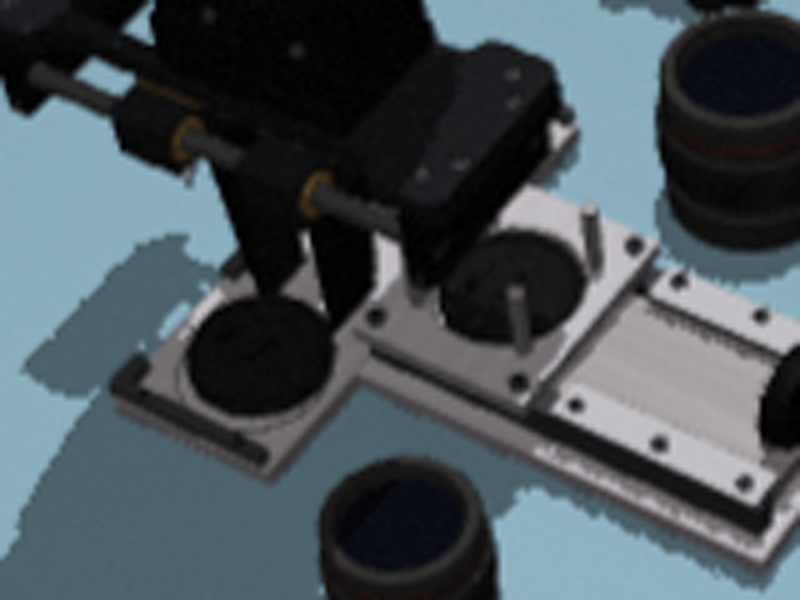

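The cap is nearly there (crop 262,355), with a small gap to the end stop. I'll creep until contact.

```bash
python3 -m inch '[[[0.02,0,0],0,0.5],[[0.02,0,0],0,0.5],[[0.02,0,0],0,0.5],[[0.02,0,0],0,0.5],[[0,0,0],0,0.5],[[0,0,0],0,0.5],[[0,0,0],0,0.5],[[0,0,0],0,0.5],[[0,0,0],0,0.5],[[0,0,0],0,0.5]]'; python3 go.py [64,31,18]; python3 -m inch '[[[0.02,0,0],0,0.5],[[0.01,0,0],0,0.5],[[0,0,0],0,0.5],[[0,0,0],0,0.5],[[0,0,0],0,0.5],[[0,0,0],0,0.5],[[0,0,0],0,0.5],[[0,0,0],0,0.5],[[0,0,0],0,0.5],[[0,0,0],0,0.5]]'; python3 go.py [64,31,18]
```

```text
t: 20.45
eef_pos: [472.8, 213.5, 18.4]
tcp_rot: [3.142, 0.0, -3.01]
ft_force: [-0.2, -0.5, -0.3]
opening: 0.248
grip_force: 0.0
t 20.45 feeder pos [63.5 29.5 18.4] F [-0.4  0.2 -0.3] yaw err deg 0.1542797683046467 open 0.24845876641739748
[64,31,18] [0.025 0.008 0.007]
t: 21.7
eef_pos: [471.1, 213.3, 18.5]
tcp_rot: [3.141, 0.0, -3.01]
ft_force: [4.2, 0.3, 0.5]
opening: 0.249
grip_force: 1.4
t 21.7 feeder pos [63.5 31.2 18.5] F [-0.2 -4.2  0.5] yaw err deg 0.1583308339751198 open 0.2489978890075428
[64,31,18] [-0.003  0.008  0.008]
```

```bash
python3 -m inch '[[[0.01,0,0],0,0.5],[[0,0,0],0,0.5],[[0,0,0],0,0.5],[[0,0,0],0,0.5],[[0,0,0],0,0.5],[[0,0,0],0,0.5],[[0,0,0],0,0.5],[[0,0,0],0,0.5],[[0,0,0],0,0.5],[[0,0,0],0,0.5]]'; python3 go.py
```

```text
t: 22.95
eef_pos: [470.9, 213.3, 18.6]
tcp_rot: [3.141, 0.001, -3.01]
ft_force: [5.9, 0.2, 0.3]
opening: 0.249
grip_force: 2.3
t 22.95 feeder pos [63.6 31.3 18.6] F [-0.6 -5.9  0.3] yaw err deg 0.15710178801323846 open 0.248704305533896
```

Firm stop (TCP no longer advances). Backing off, going up, and checking.

```bash
python3 -m inch '[[[-0.05,0,0],0,0.5],[[-0.2,0,0],0,0.5],[[-0.3,0,0],0,0.5],[[0,0,-0.4],0,0.5],[[0,0,-0.7],0,0.5],[[0,0,-0.7],0,0.5],[[0,0,-0.7],0,0.5],[[0,0,-0.5],0,0.5],[[0,0,-0.2],0,0.5],[[0,0,0],0,0.5]]'
python3 - <<'E'
from h import *
v=np.load("v.npy");c,n=np.cos(v[2]),np.sin(v[2])
p=eyes.read_camera("scene")
for r in eyes.spot_point("cap_1",p)[:5]:
    X=at_z(p,r["centre"],14)[:2]-v[:2];print(round(r["score"],2),np.round([c*X[0]+n*X[1],-n*X[0]+c*X[1]],1))
q=proj(p,[490,154,20]);r,k=int(q[0]),int(q[1])
cv2.imwrite("pics/end.png",cv2.resize(p["pixels"][r-60:r+60,k-80:k+80,::-1],(800,600),interpolation=cv2.INTER_CUBIC))
E
```

```text
t: 24.2
eef_pos: [503.2, 217.5, 210.3]
tcp_rot: [3.142, 0.0, -3.01]
ft_force: [0.1, 0.5, 0.3]
opening: 0.251
grip_force: 0.0
0.81 [ 0.3 -3.7]
0.72 [-167.4  -77.9]
0.7 [-141.8  141.6]
0.63 [56.9 65.3]
```

View pics/end.png

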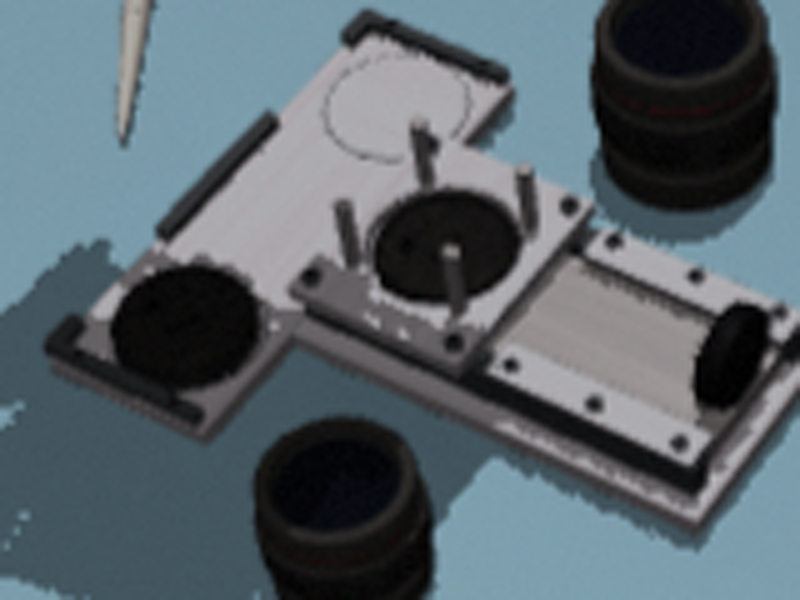

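The cap (crop 185,325) lies against the near end stop. The barrels and the other caps are in place, and the plunger is out.

```bash
python3 -c "
from cell import env
print(env.job_done())"
```

```text
the job is handed in; nothing more can be done
None
```

I pushed the feeder button fully in once, one cap came out, and I slid it into the near bay (the smaller barrel's side) against its end stop; the job is handed in at about 24 s, with both barrels and the other caps where they belong in the last picture.

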